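# Rack a finished plaque for curing

## Task

Take the blue plaque from the small easel and stand it upright on its lower edge in the empty slot of the curing rack, lowering it right down rather than dropping it. Then slide the comb wall in until it meets the edges of all three plaques, and turn the clamp knob clockwise until it is tight so that the wall stays there. Leave the other two plaques standing in their slots and do not disturb the other things on the bench.

Things in the scene. Friction and masses are not known exactly. Their poses are not given: they have to be found in the camera images.
- plaque_blue: Display plaque, blue front with a brass name strip, dark wood edges: 9 (own x, thickness) x 96 (own y) x 80 mm (own z, height). Origin: middle of its lower edge; its front looks along own -x. The one to move: at the start it leans, top away from its front, 20 degrees from vertical on the easel.
- plaque_green: Display plaque, green front with a brass name strip, dark wood edges: 9 (own x, thickness) x 96 (own y) x 80 mm (own z, height). Origin: middle of its lower edge; its front looks along own -x. Stands in slot_a already.
- plaque_red: Display plaque, red front with a brass name strip, dark wood edges: 9 (own x, thickness) x 96 (own y) x 80 mm (own z, height). Origin: middle of its lower edge; its front looks along own -x. Stands in slot_c already.
- easel: Small wooden tabletop easel, 105 x 90 mm, fixed. Origin under its base; its front is own -x. Its back board supports only the lower 44 mm of the plaque's height, so the upper 36 mm stand free; a ledge with a 4 mm lip carries the lower edge at about (-12, 0, 32) mm.
- rack: Plywood base board of the curing rack, 160 (own x) x 240 (own y) x 12 mm, fixed. Origin: centre of its underside. Fixed end wall at own -y, sliding comb wall and clamp knob at own +y.
- slot_a: Grey plaque slot of the rack, 12 mm wide along own x. Origin: where the middle of a plaque's lower edge sits when it is fully down and against the end wall (at own y -48 mm). Holds the green plaque.
- slot_b: Grey plaque slot of the rack, 12 mm wide along own x. Origin: where the middle of a plaque's lower edge sits when it is fully down and against the end wall (at own y -48 mm). The empty one; which of the three places (44 mm apart) varies. Ribs at the end wall (own y -48 to -34 mm) are 45 mm high, their mouth flared to 18 mm at the top; two ridges 10 mm high guide the lower edge.
- slot_c: Grey plaque slot of the rack, 12 mm wide along own x. Origin: where the middle of a plaque's lower edge sits when it is fully down and against the end wall (at own y -48 mm). Holds the red plaque.
- comb_wall (a joint): Slide of the comb wall (m): 0 fully open; it grows as the wall moves along the rack's own -y towards the plaques. With all three plaques against the end wall it meets their edges at 0.046. Friction 2 N while the knob is loose; stuck when tight.
- comb_back (a point): Middle of the outer (own +y) face of the comb wall, 45 mm above the table; moves with the wall. The wall is 132 mm wide along the rack's x, its top 56 mm above the table; its ribs reach 20 mm towards the plaques. Axes as the rack's.
- clamp_knob (a joint): Turn of the clamp knob (rad): about 0 to 0.2 loose at the start; it grows clockwise seen from above, to the stop at 1.4 (tight). The clamp begins to bite at about 0.8.
- knob_grip (a point): On the knob's vertical axis, 50 mm above the table, 55 mm behind the comb wall's outer face, moving with the wall. Black bar grip, 12 mm thick along this frame's x, 46 mm long along its y, 37 to 58 mm above the table; the metal foot below is at 26 mm. The frame turns with the knob.
- putty_tin: Bystander. Round grey tin with a yellow top, 54 mm across, 26 high. Origin under its centre.
- masking_tape: Bystander. Roll of masking tape lying flat, 58 mm across, 19 high. Origin under its centre.
- paint_tan: Bystander. Upright tan paint bottle with white cap, 25 mm across, 87 high. Origin under its centre.
- paint_sky: Bystander. Upright light blue paint bottle, open nozzle, 25 mm across, 70 high. Origin under its centre.
- sanding_stick: Bystander. Dark flat sanding stick, 150 x 20 x 5 mm. Origin under its centre.
Not all that is in view belongs to the job. What is shaped like the plaque_blue but white is not meant.

How it is judged (in metres and radians):
On the way, in this order (a step that is already met when the one before it is completed fails the run):
1. the blue plaque stands upright, fully down, in the empty slot (x of plaque_blue in the frame of slot_b between -0.004 and 0.004 m and y of plaque_blue in the frame of slot_b between -0.006 and 0.016 m and z of plaque_blue in the frame of slot_b between -0.004 and 0.004 m and angle between plaque_blue's own z axis and vertical below 0.12 rad and angle between the x axis of plaque_blue and the x axis of slot_b, either way round below 0.1 rad), for 0.2 s.
2. the comb wall has been slid in to the plaques' edges (joint over 0.042) (value of joint comb_wall above 0.042 m), for 0.2 s.
3. the clamp knob is tight (over 1.15 rad) (value of joint clamp_knob above 1.15 rad), for 0.2 s.
At the end, for the whole second after the job is handed in: All three plaques stand at rest, blue in the empty slot: lower edges within 4 mm of floor and slot middle, 5 to 7 mm of home along the slot, upright within 0.12 rad, square within 0.1 rad; comb wall at their edges (joint over 0.042 m), clamp knob tight (over 1.15 rad) (x of plaque_blue in the frame of slot_b between -0.004 and 0.004 m and y of plaque_blue in the frame of slot_b between -0.005 and 0.007 m and z of plaque_blue in the frame of slot_b between -0.004 and 0.004 m and angle between each of plaque_blue, plaque_green, plaque_red's own z axis and vertical below 0.12 rad and angle between the x axis of plaque_blue and the x axis of slot_b, either way round below 0.1 rad and x of plaque_green in the frame of slot_a between -0.004 and 0.004 m and y of plaque_green in the frame of slot_a between -0.005 and 0.007 m and z of plaque_green in the frame of slot_a between -0.004 and 0.004 m and angle between the x axis of plaque_green and the x axis of slot_a, either way round below 0.1 rad and x of plaque_red in the frame of slot_c between -0.004 and 0.004 m and y of plaque_red in the frame of slot_c between -0.005 and 0.007 m and z of plaque_red in the frame of slot_c between -0.004 and 0.004 m and angle between the x axis of plaque_red and the x axis of slot_c, either way round below 0.1 rad and value of joint comb_wall above 0.042 m and value of joint clamp_knob above 1.15 rad and linear speed of each of plaque_blue, plaque_green, plaque_red below 0.02 m/s); the robot touches nothing.
It fails at once if the blue plaque is dropped (falls free at more than 0.5 m/s) (contact force between the fingers and plaque_blue below 0.01 N and linear speed of plaque_blue above 0.5 m/s).
It fails at once if the green or the red plaque leaves its slot or tips (angle between any of plaque_green, plaque_red's own z axis and vertical above 0.3 rad or z of plaque_green in the frame of slot_a above 0.015 m or z of plaque_red in the frame of slot_c above 0.015 m).
It fails at once if a bystander is moved more than 30 mm (distance of any of putty_tin, masking_tape, paint_tan, paint_sky, sanding_stick from where it was at the start of the episode above 0.03 m).
It also fails if it takes over 48 s, if anything falls off the work surface, if the arm or the gripper's body presses on something with over 40 N, if the wrist force passes 120 N, or if a joint passes its speed limit or range.

## Robot

A 6-joint arm with a two-finger parallel gripper is mounted at the origin on a cart in front of the work surface, level with it; the furniture and walls round the work are solid. World frame = base frame: x ahead of the robot, y to its left, z up, the work surface at z = 0. Lengths are in mm, angles in rad, forces in N, time in s.
With the tool pointing down it reaches from about 325 to 775 mm from the base axis. Payload 5.5 kg.
Tool frame: the origin (TCP) lies on the centre line of the jaws, within the pads' length; the fingertips stand 11 mm ahead of it and the grasp point (between the pads) lies 8 mm behind it; z points along the fingers, y is the line along which they close (so a half turn about z gives the same grasp; the last joint's range is limited). The gripper opens to 85 mm and grips with 20 to 120 N. Pads are 22 mm wide; open, the fingers measure 114 mm over their backs; the gripper's body (76 mm by 85 mm) begins 54 mm behind the grasp point. The pads swing forward as they close: fully open they stand 13 mm farther back than shut.
Start: joints at [-1.372, 0.091, 1.231, -0, 1.82, -0.057], TCP at [151.811, -580.491, 210.075] pointing down, gripper open.
Joint ranges: [-2.87, 2.87], [-0.86, 2.18], [0.17, 2.46], [-1.51, 4.65], [0.06, 2.69], [-2.65, 2.65]. Speed limits (rad/s): [2.57, 2.57, 3.01, 3.14, 3.14, 3.14].

## Interface

Orientations are given as a unit quaternion [w, x, y, z].
In Python, from workcell import ctrl gives the robot as it stands. The module is installed in compiled form; this text tells all that it offers.
- The arm moves only by the shell command python3 -m pendant 'ROWS' [FORCE]. ROWS is JSON, a list of rows, each a list of 7 numbers: the shift along the world's x, y, z normalised to -1 to 1, where 1 is 2 cm, then the turn, a rotation vector about the world's x, y, z normalised to -1 to 1, where 1 is 6 degrees, then the closure, from 0 (fully open) to 1 (shut). A call has 1 to 8 rows; each row shifts and turns the commanded pose from where the row before left it; what a row does not reach is not made up. A row lasts 1/12 s, in which the tool goes at most 41.7 mm and 7.16 degrees, less where a joint would pass 70% of its speed; a pose out of reach is approached as far as the arm can. A call with a number of a shift or a turn outside -1 to 1 is refused whole. A call with a gripper value outside its range is refused whole. The fingers move at their own pace and stop on an object; FORCE is the grip in N (left out, the last holds). Time passes only in rows, so rows that do not move let the fingers close. It gives the time, the measured TCP pose, the force, the opening and the grip force at its end, in the units of the state.
- ctrl.get_state(): the state, without advancing time (a new reading comes with each control period).
- ctrl.capture(name): name is "side" or "top" or "wrist"; returns a dict with "frame" (420x560x3 uint8, red, green, blue), "z_map" (420x560 float32, mm along the optical axis (not along the pixel's ray), 0 where there is no reading), "fx", "fy", "cx", "cy" (pixels), "R" (3x3) and "t" (3): a world point X has camera coordinates R X + t. Camera axes: x right, y down, z forward; pixel columns grow to the right and rows downward; lengths in mm; the calibration is good to about 2 mm. A picture is of the moment at which its call begins.
- ctrl.close_job(): hands the job in; it is judged then, once.
The state is a dict: "time": time; "joint_pos": joint angles; "joint_velocities": joint speeds; "joint_torque": joint torques, N m; "eef_pos": TCP position; "eef_rot": TCP orientation; "wrist_force": force on the tool from outside, world axes, zero at the start; "wrist_torque": the same for the moment, N m; "gripper_width": opening from 0.0 (shut) to 1.0 (fully open); "grip_force": force on a finger pad.
Only numpy, scipy, OpenCV 4.12 (cv2) and the standard library are available. Lean on these libraries where they do the work, as an engineer would, in place of code of your own. Each camera call takes 0.05 s, during which the arm holds its last target. There are 200 camera calls.

## Working session

There is one attempt and no reset: what is moved stays moved. The work goes in short steps, Python scripts to look and compute and a shell command to move; the robot and the scene stay as the last step left them, time stands still between calls to the robot, and variables do not carry over. Pictures are saved under pics/ and viewed, at most 11 in all, crops included, and the job is handed in when it is done.

```bash
mkdir -p pics; cat > h.py <<'E'
import numpy as np, cv2
from workcell import ctrl
def cap(n):
    c=ctrl.capture(n); c['R']=np.array(c['R']); c['t']=np.array(c['t']); return c
def pts(c):
    z=c['z_map']; v,u=np.mgrid[:z.shape[0],:z.shape[1]]
    P=np.stack([(u-c['cx'])/c['fx']*z,(v-c['cy'])/c['fy']*z,z],-1)
    W=(P-c['t'])@c['R']; W[z==0]=np.nan; return W
def ray(c,u,v,h):
    d=c['R'].T@np.array([(u-c['cx'])/c['fx'],(v-c['cy'])/c['fy'],1]); o=-c['R'].T@c['t']
    return o+d*(h-o[2])/d[2]
def save(n,im): cv2.imwrite('pics/'+n,im[...,::-1])
E
python3 - <<'E'
from h import *
import pickle
a=cap('top');b=cap('side')
pickle.dump((a,b),open('c0.pkl','wb'))
save('top0.png',a['frame']);save('side0.png',b['frame'])
for c in (a,b): print(-c['R'].T@c['t'],c['R'].round(2).tolist(),c['fx'])
print(ctrl.get_state())
E
```

```text
[ 305.10803974   37.68734666 1359.30394659] [[-0.02, -1.0, -0.0], [-0.99, 0.02, -0.17], [0.17, -0.0, -0.99]] 509.50557011571567
[ 284.5840892  -952.06836043  589.63856477] [[0.98, -0.22, -0.0], [-0.11, -0.46, -0.88], [0.19, 0.86, -0.47]] 409.64329665510405
{'time': 0.1, 'joint_pos': array([-1.37171700e+00,  9.17916218e-02,  1.23178535e+00, -1.48559215e-05,
        1.81979124e+00, -5.67052584e-02]), 'joint_velocities': array([-1.21222811e-04, -1.75252052e-03, -2.82743621e-03,  1.99846138e-05,
        1.34995126e-03,  6.42768948e-04]), 'joint_torque': array([ 4.40355594e-03, -4.60218322e+01, -4.19218504e+01,  6.01798547e-05,
        1.05958938e-02, -9.90530026e-06]), 'eef_pos': array([ 151.73491971, -580.19419577,  209.04791915]), 'eef_rot': array([-8.85017056e-04,  9.91832763e-01,  1.27542076e-01, -7.03271721e-05]), 'wrist_force': array([ 0.39453247, -0.33550198,  0.47368406]), 'wrist_torque': array([0.0341104 , 0.03364836, 0.04618718]), 'grip_force': 0.0, 'gripper_width': 0.9970017628221697}
```

View pics/top0.png

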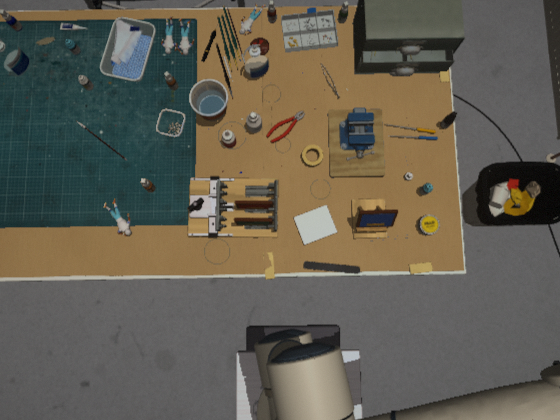

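View pics/side0.png

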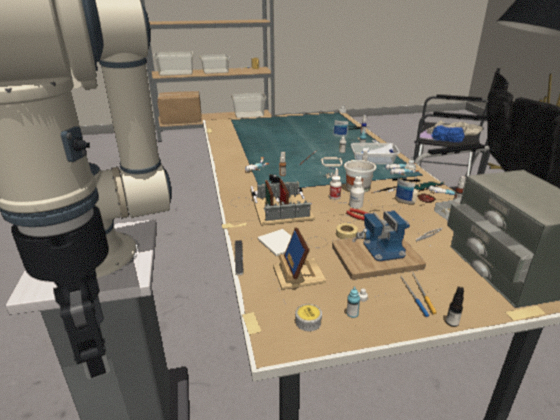

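Top view: the rack is at about (233,207), with the end wall on the right, and the comb and black knob on the left at (200,203). The easel with the blue plaque is at (377,217). Only two things could be taken for it: the white plate lying at (315,224), which is the decoy, and the plaque on the easel. I choose the easel one and check it in a close crop.

```bash
python3 - <<'E'
from h import *
import pickle
a,b=pickle.load(open('c0.pkl','rb'))
t=cv2.resize(a['frame'][165:250,180:450],None,fx=2.9,fy=2.9,interpolation=cv2.INTER_CUBIC)
s=cv2.resize(b['frame'][165:295,240:440],None,fx=2.6,fy=2.6,interpolation=cv2.INTER_CUBIC)
im=np.zeros((600,800,3),np.uint8); im[:t.shape[0],:t.shape[1]]=t; im[250:588,:s.shape[1]]=s[:338]; save('crop.png',im)
for n,(u,v) in dict(easel=(377,217),rack_tr=(277,180),rack_br=(277,236),rack_tl=(190,180),rack_bl=(190,236),knob=(200,203),white=(315,224),tin=(429,225),tape=(312,155)).items():
    print(n,ray(a,u,v,12).round(), pts(a)[v,u].round())
E
```

```text
easel [ 495. -218.   12.] [ 485. -205.   83.]
rack_tr [600.  47.  12.] [nan nan nan]
rack_br [448.  49.  12.] [449.  49.   5.]
rack_tl [604. 282.  12.] [604. 282.  12.]
rack_bl [451. 280.  12.] [453. 282.   2.]
knob [540. 255.  12.] [533. 249.  50.]
white [478. -52.  12.] [478. -52.  12.]
tin [ 471. -356.   12.] [ 469. -351.   27.]
tape [668. -49.  12.] [670. -50.   5.]
```

View pics/crop.png

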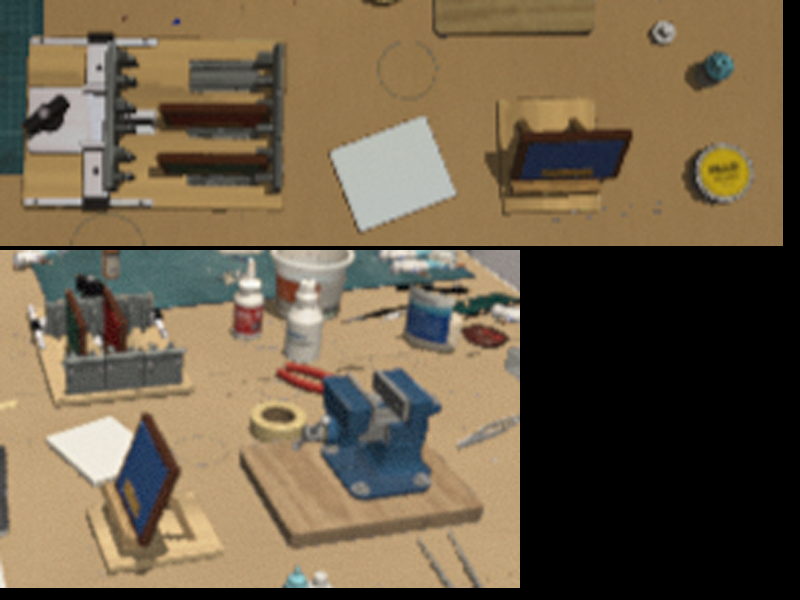

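The crop confirms it: the plaque on the easel has a blue front with a brass strip, and the white one lies flat. The empty slot is the far (+x) one. I'll move the wrist camera over the easel.

```bash
python3 -m pendant '[[0.8,1,0.25,0,0,0.7,0],[0.8,1,0.25,0,0,0.7,0],[0.8,1,0.25,0,0,0.7,0],[0.8,1,0.25,0,0,0.7,0],[0.8,1,0.25,0,0,0.7,0],[0.8,1,0.25,0,0,0.7,0],[0.8,1,0.25,0,0,0.7,0],[0.8,1,0.25,0,0,0.7,0]]' >/dev/null
python3 -m pendant '[[0.8,1,0.25,0,0,0.7,0],[0.8,1,0.25,0,0,0.7,0],[0.8,1,0.25,0,0,0.7,0],[0.8,1,0.25,0,0,0.7,0],[0.8,1,0.25,0,0,0.7,0],[0.8,1,0.25,0,0,0.7,0],[0.8,1,0.25,0,0,0.7,0],[0.8,1,0.25,0,0,0.7,0]]'>/dev/null
python3 -m pendant '[[0.8,1,0.25,0,0,0.7,0],[0.8,1,0.25,0,0,0.65,0],[0,0,0,0,0,0,0],[0,0,0,0,0,0,0]]'
python3 - <<'E'
from h import *
import pickle
c=cap('wrist'); pickle.dump(c,open('w1.pkl','wb')); save('w1.png',c['frame'])
print(-c['R'].T@c['t'],c['R'].round(3).tolist(),c['fx'])
E
```

```text
time: 1.77
eef_pos: [440.3, -219.7, 299.9]
eef_rot: [-0.0, 0.707, 0.707, -0.0]
wrist_force: [-0.4, -0.2, 0.0]
gripper_width: 1.002
grip_force: 0.0
[ 440.74155475 -139.49014803  462.30713875] [[1.0, 0.0, 0.0], [0.0, -0.95, 0.312], [0.001, -0.312, -0.95]] 362.01699078487917
```

View pics/w1.png

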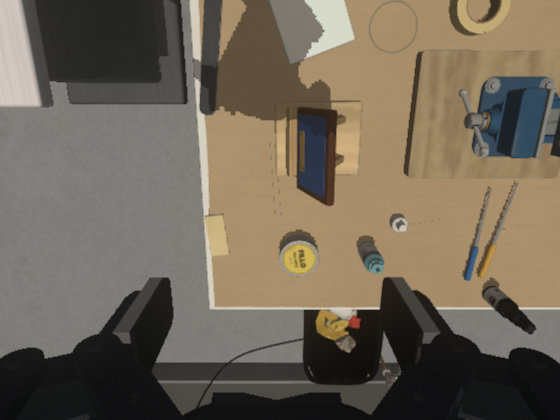

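The wrist view shows the blue front at about (315,150), its dark top edge at about (335,155), and the easel base around (318,140). Next I fit the front plane and edges from the depth and compare with the two fixed views.

```bash
cat > plq.py <<'E'
from h import *
def blue(c,roi):
    u0,v0,u1,v1=roi; hsv=cv2.cvtColor(c['frame'],cv2.COLOR_RGB2HSV); m=np.zeros(hsv.shape[:2],bool)
    m[v0:v1,u0:u1]=True
    m&=(hsv[...,0]>105)&(hsv[...,0]<130)&(hsv[...,1]>110)
    return m
def show(c,roi):
    m=cv2.erode(blue(c,roi).astype(np.uint8),np.ones((3,3)))>0
    P=pts(c)[m]; P=P[~np.isnan(P[:,0])]
    o=np.median(P,0); k=np.linalg.norm(P-o,axis=1)<70; P=P[k]; 
    for _ in range(3):
        o=P.mean(0); n=np.linalg.svd(P-o)[2][2]; n*=np.sign(n[2]) if abs(n[2])>.1 else 1
        d=(P-o)@n; P=P[abs(d)<max(2*d.std(),.5)]
    print('n',n.round(3),'tilt',np.degrees(np.arcsin(abs(n[2]))).round(1),'yaw',np.degrees(np.arctan2(n[1],n[0])).round(1),len(P),'rms',d.std().round(2),'mean',o.round(1))
    # in-plane
    h=np.cross([0,0,1],n); h/=np.linalg.norm(h); up=np.cross(n,h); up*=np.sign(up[2])
    a=(P-o)@h; b=(P-o)@up
    print('h',h.round(3),'range',np.percentile(a,[0.5,99.5]).round(1),'up',up.round(3),np.percentile(b,[.5,99.5]).round(1))
    for q in np.percentile(b,[.5,99.5]): print('  mid',(o+h*np.percentile(a,[.5,99.5]).mean()+up*q).round(1))
    hull=cv2.approxPolyDP(cv2.convexHull(np.argwhere(blue(c,roi))[:,::-1].astype(np.int32)),4,True)
    print('poly',hull[:,0].tolist())
E
python3 - <<'E'
from plq import *
import pickle
a,b=pickle.load(open('c0.pkl','rb')); c=pickle.load(open('w1.pkl','rb'))
show(c,(285,95,345,215)); show(a,(350,195,405,240)); show(b,(275,220,320,290))
# top edge: highest points and brown points
W=pts(c)[95:215,285:350].reshape(-1,3); W=W[W[:,2]>100]; print(len(W),W.max(0),W.min(0))
r=cv2.resize(c['frame'][90:220,265:365],None,fx=4,fy=4,interpolation=cv2.INTER_CUBIC); save('w1c.png',r)
E
```

```text
n [0. 0. 1.] tilt 90.0 yaw 0.0 0 rms nan mean [nan nan nan]
  return _methods._mean(a, axis=axis, dtype=dtype,
  ret = um.true_divide(
plq.py:12: RuntimeWarning: Mean of empty slice.
  o=P.mean(0); n=np.linalg.svd(P-o)[2][2]; n*=np.sign(n[2]) if abs(n[2])>.1 else 1
  ret = _var(a, axis=axis, dtype=dtype, out=out, ddof=ddof,
  arrmean = um.true_divide(arrmean, div, out=arrmean,
  ret = ret.dtype.type(ret / rcount)
plq.py:16: RuntimeWarning: invalid value encountered in divide
  h=np.cross([0,0,1],n); h/=np.linalg.norm(h); up=np.cross(n,h); up*=np.sign(up[2])
Traceback (most recent call last):
  File "plq.py", line 18, in show
    print('h',h.round(3),'range',np.percentile(a,[0.5,99.5]).round(1),'up',up.round(3),np.percentile(b,[.5,99.5]).round(1))
                                 ~~~~~~~~~~~~~^^^^^^^^^^^^^^
IndexError: index -1 is out of bounds for axis 0 with size 0
```

```bash
python3 - <<'E'
from plq import *
import pickle
a,b=pickle.load(open('c0.pkl','rb')); c=pickle.load(open('w1.pkl','rb'))
hsv=cv2.cvtColor(c['frame'],cv2.COLOR_RGB2HSV)
for u in range(290,345,3): print(u,hsv[150,u],c['z_map'][150,u].round(1),pts(c)[150,u].round(1))
for n,x,r in (('w',c,(285,95,345,215)),('t',a,(350,195,405,240)),('s',b,(275,220,320,290))):
    m=blue(x,r); print(n,m.sum(),(x['z_map'][m]>0).sum())
E
```

```text
290 [ 17 110 169] 423.1 [ 457.2 -206.2   38.8]
293 [ 17 109 166] 427.7 [ 461.  -206.9   34.2]
296 [ 16 112 146] 430.5 [ 464.7 -207.3   31.5]
299 [15 48 64] 421.5 [ 467.7 -205.9   40.5]
302 [ 18 140 100] 412.6 [ 470.5 -204.5   49.4]
305 [112  97  71] 405.6 [ 473.4 -203.4   56.4]
308 [111  98  70] 397.4 [ 476.  -202.1   64.6]
311 [111  99  72] 390.9 [ 478.7 -201.1   71. ]
314 [111  96  72] 384.5 [ 481.2 -200.1   77.5]
317 [112  98  70] 377.6 [ 483.6 -199.    84.4]
320 [111 101  71] 372.0 [ 486.1 -198.1   90. ]
323 [112  96  72] 365.3 [ 488.3 -197.    96.8]
326 [ 12 125  57] 361.4 [ 490.8 -196.4  100.7]
329 [ 10 139  79] 354.1 [ 492.7 -195.3  107.9]
332 [ 11 136  79] 356.0 [ 495.9 -195.6  106. ]
335 [ 16 106 125] 356.3 [ 498.9 -195.6  105.7]
338 [ 18  98 206] 452.3 [ 518.4 -210.7    9.7]
341 [ 18  98 206] 452.7 [ 522.2 -210.8    9.3]
344 [ 18  98 206] 453.5 [ 526.1 -210.9    8.5]
w 9 9
t 279 277
s 323 319
```

```bash
sed -i 's/>110)$/>75)/' plq.py; python3 - <<'E'
from plq import *
import pickle
a,b=pickle.load(open('c0.pkl','rb')); c=pickle.load(open('w1.pkl','rb'))
for x,r in ((c,(285,95,345,215)),(a,(350,195,405,240)),(b,(275,220,320,290))): show(x,r)
W=pts(c)[90:220,280:350].reshape(-1,3); W=W[W[:,2]>85]
k=W[:,2]>103; T=W[k]; print(len(T),'top face mean',T.mean(0).round(1),np.percentile(T,[1,99],axis=0).round(1).tolist())
r=cv2.resize(c['frame'][90:220,265:365],None,fx=4,fy=4,interpolation=cv2.INTER_CUBIC); save('w1c.png',r)
E
```

```text
n [-0.939 -0.013  0.343] tilt 20.1 yaw -179.2 972 rms 0.27 mean [ 480.5 -212.3   75.8]
h [ 0.014 -1.     0.   ] range [-40.2  31.3] up [0.343 0.005 0.939] [-34.6  24.1]
  mid [ 468.6 -208.    43.3]
  mid [ 488.7 -207.8   98.4]
poly [[299, 115], [319, 118], [325, 138], [322, 196], [299, 183]]
n [-0.947 -0.012  0.321] tilt 18.8 yaw -179.3 182 rms 0.92 mean [ 480.9 -205.6   76.9]
h [ 0.012 -1.     0.   ] range [-37.1  35.8] up [0.321 0.004 0.947] [-32.5  21.3]
  mid [ 470.4 -205.1   46.1]
  mid [ 487.7 -204.9   97. ]
poly [[394, 214], [389, 225], [360, 226], [363, 215]]
n [-0.94  -0.011  0.342] tilt 20.0 yaw -179.4 190 rms 0.49 mean [ 480.5 -210.2   80.2]
h [ 0.011 -1.     0.   ] range [-35.6  31.3] up [0.342 0.004 0.94 ] [-34.8  20.7]
  mid [ 468.6 -208.1   47.5]
  mid [ 487.6 -207.9   99.7]
poly [[295, 232], [303, 251], [293, 273], [285, 254]]
880 top face mean [ 495.1 -202.5  105.5] [[490.4, -251.0, 103.1], [500.3, -158.4, 107.9]]
```

View pics/w1c.png

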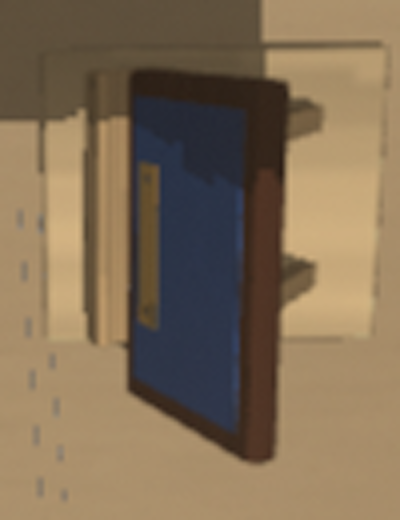

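The crop shows the plaque's top edge running from about (285,85) to (265,460) in the crop, and easel struts low behind it. All three views agree within about 1 mm: tilt 20°, yaw 0.8°, top centre ≈ (496.5, -205, 106). Next I go to the tilted pre-grasp, with the jaws half closed.

```bash
python3 -m pendant '[[0.48,0.09,-0.85,0,0.417,0.016,0.5],[0.48,0.09,-0.85,0,0.417,0.016,0.5],[0.48,0.09,-0.85,0,0.417,0.016,0.5],[0.48,0.09,-0.85,0,0.417,0.016,0.5],[0.48,0.09,-0.85,0,0.417,0.016,0.5],[0.48,0.09,-0.85,0,0.417,0.016,0.5],[0.48,0.09,-0.85,0,0.417,0.016,0.5],[0.48,0.09,-0.85,0,0.417,0.016,0.5]]' 40 >/dev/null
python3 -m pendant '[[0,0,0,0,0,0,0.5],[0,0,0,0,0,0,0.5],[0,0,0,0,0,0,0.5]]'
python3 - <<'E'
from plq import *
c=cap('wrist'); save('w2.png',c['frame']); W=pts(c)
# candidates near plaque top
m=(W[...,2]>99)&(W[...,2]<112)&(abs(W[...,1]+205)<60)&(abs(W[...,0]-495)<25)
T=W[m]; print(len(T),T.mean(0).round(1),np.percentile(T,[2,98],axis=0).round(1).tolist())
m2=(W[...,2]>60)&(W[...,2]<100)&(abs(W[...,1]+205)<60)&(abs(W[...,0]-485)<25); F=W[m2]; print(len(F))
if len(F)>50:
    o=F.mean(0); n=np.linalg.svd(F-o)[2][2]; print(o,n)
v,u=np.argwhere(m).mean(0); print(u,v)
E
```

```text
time: 2.73
eef_pos: [516.1, -207.0, 164.9]
eef_rot: [-0.122, 0.693, 0.7, -0.123]
wrist_force: [-0.8, 0.6, 0.4]
gripper_width: 0.499
grip_force: 0.0
1941 [ 495.9 -200.8  105.1] [[489.4, -249.5, 100.5], [500.0, -158.1, 107.2]]
875
[ 491.46061939 -191.769592     70.20718949] [0.99348563 0.04130509 0.10620822]
276.84389489953634 207.021123132406
```

View pics/w2.png

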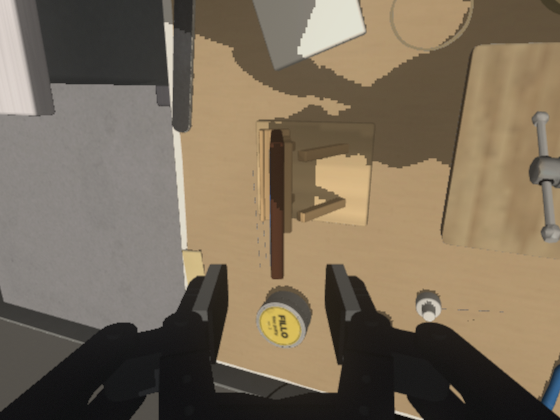

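The view is straight along the plaque: the top edge at (277,207) sits midway between the fingers (around column 277). Descending and gripping.

```bash
python3 -m pendant '[[-0.163,0.012,-0.48,0,0,0,0.5],[-0.163,0.012,-0.48,0,0,0,0.5],[-0.163,0.012,-0.48,0,0,0,0.5],[-0.163,0.012,-0.48,0,0,0,0.5],[-0.163,0.012,-0.48,0,0,0,0.5],[-0.163,0.012,-0.48,0,0,0,0.5],[-0.163,0.012,-0.48,0,0,0,0.5],[-0.163,0.012,-0.48,0,0,0,0.5]]' 40
python3 -m pendant '[[0,0,0,0,0,0,0.5],[0,0,0,0,0,0,0.7],[0,0,0,0,0,0,0.8],[0,0,0,0,0,0,0.9],[0,0,0,0,0,0,1],[0,0,0,0,0,0,1],[0,0,0,0,0,0,1],[0,0,0,0,0,0,1]]' 40
```

```text
time: 3.45
eef_pos: [490.2, -204.2, 86.7]
eef_rot: [-0.123, 0.692, 0.701, -0.123]
wrist_force: [0.9, -0.1, 0.4]
gripper_width: 0.499
grip_force: 0.0
time: 4.12
eef_pos: [490.7, -204.2, 87.4]
eef_rot: [-0.123, 0.692, 0.701, -0.123]
wrist_force: [-0.2, -0.0, 0.3]
gripper_width: -0.0
grip_force: 0.0
```

The jaws shut on nothing, so I look before doing anything else.

```bash
python3 - <<'E'
from plq import *
c=cap('wrist'); s=cap('side')
W=pts(c); m=(W[...,2]>95)&(W[...,2]<112)&(abs(W[...,1]+205)<60)&(abs(W[...,0]-495)<25)
T=W[m]; print(len(T),T.mean(0).round(1),np.percentile(T,[2,98],axis=0).round(1).tolist())
im=np.zeros((420,800,3),np.uint8); im[:,:400]=c['frame'][:,80:480]
im[:,400:]=cv2.resize(s['frame'][190:295,250:350],(400,420),interpolation=cv2.INTER_CUBIC); save('w3.png',im)
show(s,(275,220,320,290))
E
```

```text
2120 [ 496.1 -177.9  105.3] [[489.1, -248.9, 98.8], [509.7, -157.1, 111.2]]
n [-0.941 -0.01   0.338] tilt 19.8 yaw -179.4 167 rms 0.54 mean [ 480.4 -214.1   79.7]
h [ 0.011 -1.     0.   ] range [-37.3  29. ] up [0.338 0.004 0.941] [-32.1  20.5]
  mid [ 469.5 -210.    49.5]
  mid [ 487.2 -209.8   99. ]
poly [[293, 273], [285, 254], [294, 231], [319, 221]]
```

View pics/w3.png

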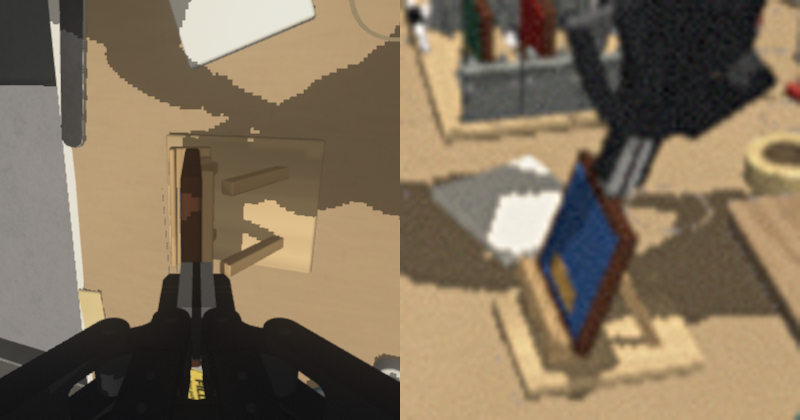

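The left half (wrist) shows the shut pads at (197,285), overlying the plaque's top edge. The right half (side) shows the tips at (615,190) near the top edge, with the plaque unmoved. I measure where the fingertips really are.

```bash
python3 - <<'E'
from plq import *
c=cap('wrist'); s=cap('side'); t=cap('top'); st=ctrl.get_state(); print(st['eef_pos'],st['gripper_width'],st['grip_force'])
W=pts(c)
for v in range(240,360,10): print(v,[W[v,u].round(0).tolist() for u in (265,270,277,285,292)])
S=pts(s)
print('side')
for v in range(222,256,3): print(v,[S[v,u].round(0).tolist() for u in (297,300,303,306,309,312)])
E
```

```text
[ 490.53806088 -204.14589789   87.26628587] 0.0007616770304561024 0.0
240 [[493.0, -185.0, 107.0], [496.0, -185.0, 107.0], [498.0, -185.0, 105.0], [490.0, -200.0, 70.0], [494.0, -201.0, 67.0]]
250 [[494.0, -190.0, 107.0], [495.0, -190.0, 106.0], [498.0, -190.0, 105.0], [490.0, -207.0, 69.0], [494.0, -206.0, 68.0]]
260 [[493.0, -195.0, 106.0], [495.0, -195.0, 105.0], [499.0, -194.0, 105.0], [490.0, -213.0, 68.0], [494.0, -213.0, 67.0]]
270 [[498.0, -193.0, 118.0], [500.0, -192.0, 118.0], [502.0, -193.0, 116.0], [505.0, -193.0, 115.0], [509.0, -192.0, 116.0]]
280 [[501.0, -194.0, 125.0], [503.0, -193.0, 125.0], [505.0, -193.0, 125.0], [508.0, -193.0, 123.0], [511.0, -193.0, 123.0]]
290 [[504.0, -193.0, 133.0], [505.0, -193.0, 132.0], [508.0, -193.0, 131.0], [510.0, -193.0, 130.0], [513.0, -193.0, 130.0]]
300 [[506.0, -193.0, 138.0], [508.0, -193.0, 138.0], [510.0, -192.0, 138.0], [513.0, -192.0, 137.0], [515.0, -193.0, 135.0]]
310 [[509.0, -192.0, 146.0], [509.0, -194.0, 142.0], [511.0, -194.0, 141.0], [514.0, -194.0, 140.0], [517.0, -192.0, 142.0]]
320 [[511.0, -192.0, 151.0], [512.0,
[... 1492 characters left out ...]
 -205.0, 94.0], [489.0, -219.0, 102.0], [493.0, -229.0, 108.0], [499.0, -230.0, 108.0], [554.0, -72.0, 1.0], [563.0, -70.0, -1.0]]
246 [[484.0, -213.0, 91.0], [487.0, -224.0, 98.0], [490.0, -237.0, 106.0], [495.0, -245.0, 110.0], [549.0, -89.0, 3.0], [557.0, -89.0, 2.0]]
249 [[483.0, -216.0, 86.0], [486.0, -228.0, 93.0], [489.0, -242.0, 102.0], [493.0, -252.0, 107.0], [499.0, -253.0, 107.0], [553.0, -103.0, 2.0]]
252 [[481.0, -222.0, 82.0], [485.0, -234.0, 89.0], [488.0, -248.0, 98.0], [493.0, -254.0, 101.0], [543.0, -113.0, 1.0], [551.0, -113.0, 0.0]]
255 [[480.0, -228.0, 78.0], [483.0, -241.0, 86.0], [487.0, -252.0, 93.0], [493.0, -252.0, 92.0], [540.0, -124.0, -0.0], [546.0, -129.0, 3.0]]
```

By both the wrist and side depth, the tips end at z≈112, about 27 mm *behind* the reported TCP. The real tool is about 38 mm shorter than described, so the pads closed just above the plaque. I'll correct for this: reopen halfway, advance 35 mm along the tool, then grip.

```bash
python3 -m pendant '[[0,0,0,0,0,0,0.5],[0,0,0,0,0,0,0.5],[0,0,0,0,0,0,0.5],[0,0,0,0,0,0,0.5]]' 40 
python3 -m pendant '[[-0.08,0,-0.206,0,0,0,0.5],[-0.08,0,-0.206,0,0,0,0.5],[-0.08,0,-0.206,0,0,0,0.5],[-0.08,0,-0.206,0,0,0,0.5],[-0.08,0,-0.206,0,0,0,0.5],[-0.08,0,-0.206,0,0,0,0.5],[-0.08,0,-0.206,0,0,0,0.5],[-0.08,0,-0.206,0,0,0,0.5]]'
python3 -m pendant '[[0,0,0,0,0,0,0.5],[0,0,0,0,0,0,0.7],[0,0,0,0,0,0,0.8],[0,0,0,0,0,0,0.9],[0,0,0,0,0,0,1],[0,0,0,0,0,0,1],[0,0,0,0,0,0,1]]' 40
```

```text
time: 4.7
eef_pos: [490.5, -204.2, 87.3]
eef_rot: [-0.123, 0.692, 0.701, -0.123]
wrist_force: [-0.2, -0.6, 0.1]
gripper_width: 0.502
grip_force: 0.0
time: 5.37
eef_pos: [477.5, -204.2, 53.9]
eef_rot: [-0.123, 0.692, 0.701, -0.123]
wrist_force: [0.6, -0.6, -0.0]
gripper_width: 0.499
grip_force: 0.0
time: 5.95
eef_pos: [476.7, -204.3, 55.3]
eef_rot: [-0.124, 0.692, 0.7, -0.124]
wrist_force: [-5.5, -0.1, 3.4]
gripper_width: 0.097
grip_force: 40.3
```

Gripped at 8 mm and 40 N. I lift along the plaque's own up, set it upright on the way, and stop beside the slot to look.

```bash
python3 -m pendant '[[0,0,0,0,0,0,1],[0.225,0,0.59,0,0,0,1],[0.225,0,0.59,0,0,0,1],[0.225,0,0.59,0,0,0,1],[0.225,0,0.59,0,0,0,1],[0.225,0,0.59,0,0,0,1],[0.225,0,0.59,0,0,0,1],[0.225,0,0.59,0,0,0,1]]' 60
python3 -m pendant '[[-0.04,0.8,0.2,0,-0.21,0,1],[-0.04,0.8,0.2,0,-0.21,0,1],[-0.04,0.8,0.2,0,-0.21,0,1],[-0.04,0.8,0.2,0,-0.21,0,1],[-0.04,0.8,0.2,0,-0.21,0,1],[-0.04,0.8,0.2,0,-0.21,0,1],[-0.04,0.8,0.2,0,-0.21,0,1],[-0.04,0.8,0.2,0,-0.21,0,1]]' >/dev/null
python3 -m pendant '[[-0.04,0.8,0.2,0,-0.21,0,1],[-0.04,0.8,0.2,0,-0.21,0,1],[-0.04,0.8,0.2,0,-0.21,0,1],[-0.04,0.8,0.2,0,-0.21,0,1],[-0.04,0.8,0.2,0,-0.21,0,1],[-0.04,0.8,0.2,0,-0.21,0,1],[-0.04,0.8,0.2,0,-0.21,0,1],[-0.04,0.8,0.2,0,-0.21,0,1]]' 
python3 -m pendant '[[0,0,0,0,0,0,1],[0,0,0,0,0,0,1]]'
python3 - <<'E'
from plq import *
import pickle
c=cap('wrist'); s=cap('side'); t=cap('top'); pickle.dump((c,s,t),open('w4.pkl','wb')); save('w4.png',c['frame'])
E
```

```text
time: 6.62
eef_pos: [509.6, -204.2, 137.6]
eef_rot: [-0.123, 0.692, 0.701, -0.123]
wrist_force: [0.6, 0.1, -0.5]
gripper_width: 0.096
grip_force: 61.0
time: 7.95
eef_pos: [496.4, 52.6, 201.5]
eef_rot: [0.002, 0.703, 0.711, 0.001]
wrist_force: [-0.3, -0.0, -0.6]
gripper_width: 0.096
grip_force: 60.9
time: 8.12
eef_pos: [496.4, 52.3, 201.7]
eef_rot: [0.002, 0.702, 0.712, 0.0]
wrist_force: [-0.2, -0.2, -0.9]
gripper_width: 0.091
grip_force: 60.9
```

View pics/w4.png

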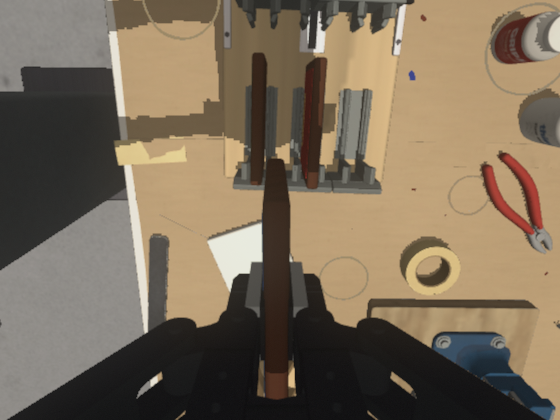

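The held plaque is seen edge-on at (277,280). The empty slot is at (355,125) with its ribs at (347,172) and (369,172), and the neighbours are at (258,120) and (315,120). Measuring cross sections.

```bash
python3 - <<'E'
from plq import *
import pickle
c,s,t=pickle.load(open('w4.pkl','rb')); W=pts(c); g=cv2.cvtColor(c['frame'],cv2.COLOR_RGB2GRAY)
for v in (100,120,140,150,162,166,170,174,178,182):
    print(v,'y~',W[v,355,1].round(0),[(u,int(g[v,u]),W[v,u,0].round(1).item(),W[v,u,2].round(0).item()) for u in range(332,384,2)])
def line(m,nm):
    P=W[m]; vx,vy,x0,y0=cv2.fitLine(P[:,:2].astype(np.float32),cv2.DIST_HUBER,0,.01,.01).ravel()
    print(nm,len(P),'yaw from y',np.degrees(np.arctan(-vx/vy)).round(2),'mean',P.mean(0).round(1),np.percentile(P,[1,99],axis=0).round(1).tolist())
U=np.arange(560)[None]*np.ones((420,1)); V=np.arange(420)[:,None]*np.ones((1,560))
top=(W[...,2]>84)&(W[...,2]<100)
line(top&(U>245)&(U<270)&(V<185),'green'); line(top&(U>298)&(U<330)&(V<190),'red')
h=(W[...,2]>180)&(U>262)&(U<292)&(V>155)&(V<265); line(h,'held top'); print(W[h][:,2].max())
# end wall outer face row
m=(V>175)&(V<200)&(U>235)&(U<380)&(W[...,2]>40); P=W[m]; print('endwall',P[:,1].min(),np.polyfit(P[:,0],P[:,1],1),np.percentile(P,[1,99],axis=0).round(1).tolist())
E
```

```text
100 y~ 124.0 [(332, 156, 549.2, 10.0), (334, 155, 551.0, 11.0), (336, 153, 553.0, 10.0), (338, 141, 554.7, 11.0), (340, 131, 556.5, 12.0), (342, 114, 558.3, 12.0), (344, 73, 560.6, 10.0), (346, 110, 560.5, 20.0), (348, 109, 562.2, 21.0), (350, 122, 564.7, 17.0), (352, 136, 567.7, 12.0), (354, 136, 569.7, 11.0), (356, 136, 571.7, 11.0), (358, 136, 573.8, 10.0), (360, 135, 575.2, 11.0), (362, 65, 576.8, 13.0), (364, 100, 577.5, 18.0), (366, 94, 579.0, 19.0), (368, 124, 580.3, 21.0), (370, 125, 582.2, 21.0), (372, 176, 586.7, 10.0), (374, 182, 588.3, 12.0), (376, 182, 590.2, 11.0), (378, 184, 592.0, 12.0), (380, 184, 594.7, 9.0), (382, 185, 596.2, 10.0)]
120 y~ 106.0 [(332, 96, 550.4, 10.0), (334, 96, 552.2, 11.0), (336, 169, 554.2, 11.0), (338, 132, 555.9, 12.0), (340, 136, 557.8, 11.0), (342, 69, 559.7, 11.0), (344, 110, 560.0, 20.0), (346, 111, 561.5, 22.0), (348, 126, 564.0, 18.0), (350, 135, 567.4, 11.0), (352, 136, 569.4, 10.0), (354, 136, 571.2, 11.0), (356, 135, 572.9, 12.0), (358, 135, 574.8, 12.0), (360, 86, 577.3, 9.0), (362, 105, 577.3, 17.0), (364, 89, 578.4, 21.0), (366, 1
[... 5112 characters left out ...]
 (360, 87, 573.0, 48.0), (362, 84, 574.5, 49.0), (364, 82, 576.0, 50.0), (366, 82, 577.5, 52.0), (368, 87, 578.7, 54.0), (370, 112, 580.0, 55.0), (372, 115, 581.6, 56.0), (374, 89, 584.0, 53.0), (376, 84, 587.1, 49.0), (378, 88, 588.8, 50.0), (380, 146, 606.2, -2.0), (382, 163, 608.2, -2.0)]
green 1634 yaw from y -1.4 mean [482.9 112.4  90.2] [[477.9, 63.4, 86.3], [487.7, 156.4, 92.0]]
red 1675 yaw from y -1.36 mean [526.3 109.9  90.1] [[521.4, 60.7, 84.6], [531.4, 153.9, 92.0]]
held top 2671 yaw from y 0.38 mean [496.2  92.1 244.9] [[491.9, 77.2, 184.7], [500.7, 99.6, 256.3]]
256.8209518189072
endwall 46.026049728787974 [ -0.25747171 200.60281249] [[463.4, 46.9, 42.2], [587.9, 99.7, 251.9]]
```

```bash
python3 - <<'E'
from plq import *
import pickle
c,s,t=pickle.load(open('w4.pkl','rb')); W=pts(c)
U=np.arange(560)[None]*np.ones((420,1)); V=np.arange(420)[:,None]*np.ones((1,560))
p=s['R']@np.array([492,52,215])+s['t']; u,v=s['fx']*p[0]/p[2]+s['cx'],s['fy']*p[1]/p[2]+s['cy']; print(u,v)
S=pts(s)
m=blue(s,(int(u)-40,int(v)-40,int(u)+40,int(v)+40)); P=S[m]; P=P[(abs(P[:,0]-492)<15)&(abs(P[:,1]-52)<60)&(P[:,2]>160)]
print(len(P)); o=P.mean(0); n=np.linalg.svd(P-o)[2][2]; print(o.round(1),n.round(3))
# all points near front plane -> lower edge
Q=S.reshape(-1,3); Q=Q[(abs((Q-o)@n)<2.5)&(abs(Q[:,1]-52)<55)&(abs(Q[:,2]-215)<60)]; print(len(Q),np.nanpercentile(Q,[1,99],axis=0).round(1).tolist())
# top face of held and its far end face from wrist
h=(W[...,2]>252)&(abs(W[...,0]-496)<12)&(W[...,1]>10)&(V<262); P=W[h]; print('top',len(P),P.mean(0).round(1),np.percentile(P,[1,99],axis=0).round(1).tolist())
e=(W[...,2]>170)&(W[...,2]<250)&(abs(W[...,0]-496)<12)&(V<200)&(V>150); P=W[e]; print('end',len(P)); 
k=np.polyfit(P[:,2],P[:,0],1); print('end lean deg',np.degrees(k[0]),P[:,1].mean(),P[:,2].min())
E
```

```text
275.6474805597737 152.6185534954815
78
[491.8  27.6 225.6] [ 1.    -0.007  0.014]
183 [[490.3, 1.4, 179.8], [493.8, 85.1, 258.5]]
top 1711 [496.3  89.5 254.8] [[491.9, 78.6, 252.5], [500.7, 99.4, 256.4]]
end 824
end lean deg 0.03816403210174164 99.11514249318039 177.26856030079702
```

The held plaque is upright (lean <1°), its bottom is 26 mm below the reported TCP, and it is centred in the jaws. The slot centre is x≈570.3 at y≈110 with yaw −1.4°, home y≈104. I move above it and check.

```bash
python3 -m pendant '[[0.46,0.346,0,0,0,-0.042,1],[0.46,0.346,0,0,0,-0.042,1],[0.46,0.346,0,0,0,-0.042,1],[0.46,0.346,0,0,0,-0.042,1],[0.46,0.346,0,0,0,-0.042,1],[0.46,0.346,0,0,0,-0.042,1],[0.46,0.346,0,0,0,-0.042,1],[0.46,0.346,0,0,0,-0.042,1]]'
python3 -m pendant '[[0,0,-0.8,0,0,0,1],[0,0,-0.8,0,0,0,1],[0,0,-0.8,0,0,0,1],[0,0,-0.8,0,0,0,1],[0,0,0,0,0,0,1],[0,0,0,0,0,0,1]]'
python3 - <<'E'
from plq import *
import pickle
c=cap('wrist'); pickle.dump(c,open('w5.pkl','wb')); W=pts(c); V=np.arange(420)[:,None]*np.ones((1,560))
z=W[...,2]; h=(z>185)&(z<200)&(abs(W[...,0]-570)<15)&(V<262); P=W[h]; print('top',len(P),P.mean(0).round(1),np.percentile(P,[1,99],axis=0).round(1).tolist())
# ridges ahead of plaque & rest of slot
for y in (130,140,150):
    m=(abs(W[...,1]-y)<3)&(abs(W[...,0]-570)<20)&(z>15)&(z<24); print(y,np.sort(W[m][:,0]).round(1)[::max(1,m.sum()//25)])
for n,x in (('green',483),('red',526.5)):
    m=(z>84)&(z<96)&(abs(W[...,0]-x)<12)&(abs(W[...,1]-105)<60); P=W[m]; print(n,len(P))
    if len(P): print(P.mean(0).round(1),np.percentile(P,[1,99],axis=0).round(1).tolist())
E
```

```text
time: 8.93
eef_pos: [570.7, 106.5, 200.1]
eef_rot: [0.001, 0.716, 0.698, -0.001]
wrist_force: [0.1, -0.7, -0.6]
gripper_width: 0.096
grip_force: 60.8
time: 9.43
eef_pos: [569.5, 106.3, 135.4]
eef_rot: [0.001, 0.716, 0.699, -0.001]
wrist_force: [0.3, 0.2, 0.0]
gripper_width: 0.099
grip_force: 60.9
top 1731 [571.1 143.7 188.6] [[566.6, 132.7, 185.8], [575.6, 153.6, 190.2]]
130 [559.6 559.7 559.8 560.4 560.5 560.7 561.3 561.4 562.  562.  562.2 562.8
 562.9 577.6 577.7 578.4 578.4 578.4 579.1 579.2 579.2 579.9 579.9 580.7
 580.7 580.7 581.4 581.5 582.2 582.2 582.3]
140 []
150 []
green 2556
[484.  113.4  89.6] [[478.3, 63.5, 84.4], [488.2, 157.0, 91.9]]
red 2333
[527.3 111.3  89.9] [[521.9, 61.6, 84.5], [531.9, 154.7, 91.8]]
```

Aligned within about 0.5 mm, with the lower edge at z≈109. Lowering most of the way, then gently.

```bash
python3 -m pendant '[[0.015,0.1,-0.4,0,0,0,1],[0,0,-0.6,0,0,0,1],[0,0,-0.6,0,0,0,1],[0,0,-0.6,0,0,0,1],[0,0,-0.6,0,0,0,1],[0,0,-0.6,0,0,0,1],[0,0,-0.5,0,0,0,1],[0,0,0,0,0,0,1]]'
python3 -m pendant '[[0,0,-0.2,0,0,0,1],[0,0,-0.2,0,0,0,1],[0,0,-0.1,0,0,0,1],[0,0,-0.1,0,0,0,1],[0,0,0,0,0,0,1]]'
python3 - <<'E'
from plq import *
c=cap('wrist'); W=pts(c); V=np.arange(420)[:,None]*np.ones((1,560)); z=W[...,2]
for n,x in (('blue',571),('green',484),('red',527)):
    m=(z>84)&(z<115)&(abs(W[...,0]-x)<12)&(abs(W[...,1]-105)<60)&(V<255); P=W[m]; print(n,len(P),P.mean(0).round(1),np.percentile(P,[1,99],axis=0).round(1).tolist())
E
```

```text
time: 10.15
eef_pos: [568.7, 109.0, 55.3]
eef_rot: [0.0, 0.715, 0.699, -0.002]
wrist_force: [0.5, -0.3, -0.5]
gripper_width: 0.094
grip_force: 60.8
time: 10.57
eef_pos: [570.3, 109.2, 46.8]
eef_rot: [0.002, 0.715, 0.699, 0.0]
wrist_force: [0.6, -1.1, -0.6]
gripper_width: 0.094
grip_force: 60.9
blue 1833 [571.6 148.8  98.5] [[566.7, 137.9, 84.8], [576.2, 156.6, 101.6]]
green 2204 [485.1 146.8  89.1] [[479.3, 134.3, 84.1], [488.5, 157.4, 91.7]]
red 1735 [528.4 145.3  89.5] [[523.3, 133.9, 84.2], [532.0, 155.2, 91.8]]
```

```bash
python3 -m pendant '[[0.02,0,-0.15,0,0,0,1],[0,0,-0.1,0,0,0,1],[0,0,-0.05,0,0,0,1],[0,0,0,0,0,0,1],[0,0,0,0,0,0,1]]'
python3 -m pendant '[[0,0,-0.05,0,0,0,1],[0,0,-0.05,0,0,0,1],[0,0,0,0,0,0,1],[0,0,0,0,0,0,1]]'
python3 - <<'E'
from plq import *
c=cap('wrist'); W=pts(c); V=np.arange(420)[:,None]*np.ones((1,560)); z=W[...,2]
for n,x in (('blue',571),('red',527)):
    m=(z>84)&(z<115)&(abs(W[...,0]-x)<12)&(abs(W[...,1]-105)<60)&(V<255); P=W[m]; print(n,len(P),P.mean(0).round(1),np.percentile(P,[1,99],axis=0).round(1).tolist())
E
```

```text
time: 11.03
eef_pos: [570.7, 109.2, 40.8]
eef_rot: [0.002, 0.715, 0.699, -0.0]
wrist_force: [0.1, -1.0, -0.8]
gripper_width: 0.098
grip_force: 60.9
time: 11.37
eef_pos: [570.7, 109.2, 38.8]
eef_rot: [0.002, 0.715, 0.699, -0.0]
wrist_force: [0.9, -0.0, -0.5]
gripper_width: 0.093
grip_force: 60.9
blue 1679 [572.  148.1  91.4] [[567.1, 138.1, 84.5], [576.5, 156.5, 93.6]]
red 1656 [528.5 147.2  89.5] [[523.4, 137.3, 84.2], [532.1, 155.2, 91.8]]
```

About 2 mm left; I creep to contact.

```bash
python3 -m pendant '[[0,0,-0.05,0,0,0,1],[0,0,0,0,0,0,1],[0,0,0,0,0,0,1]]'
python3 -m pendant '[[0,0,-0.05,0,0,0,1],[0,0,0,0,0,0,1],[0,0,0,0,0,0,1]]'
```

```text
time: 11.67
eef_pos: [570.7, 109.2, 37.8]
eef_rot: [0.002, 0.715, 0.699, -0.0]
wrist_force: [0.1, 0.2, -0.9]
gripper_width: 0.097
grip_force: 60.9
time: 11.92
eef_pos: [570.9, 109.2, 37.1]
eef_rot: [0.002, 0.715, 0.699, 0.0]
wrist_force: [-0.1, 0.1, -0.1]
gripper_width: 0.096
grip_force: 61.1
```

```bash
python3 -m pendant '[[0,0,-0.03,0,0,0,1],[0,0,0,0,0,0,1],[0,0,0,0,0,0,1]]'
```

```text
time: 12.17
eef_pos: [571.0, 109.1, 37.0]
eef_rot: [0.002, 0.715, 0.699, 0.0]
wrist_force: [-1.2, -0.3, 6.4]
gripper_width: 0.097
grip_force: 61.7
```

A 6 N contact shows it is seated. I release with a small opening, rise, and move over the comb side to look.

```bash
python3 -m pendant '[[0,0,0,0,0,0,0.85],[0,0,0,0,0,0,0.75],[0,0,0,0,0,0,0.68],[0,0,0,0,0,0,0.68],[0,0,0.2,0,0,0,0.68],[0,0,0.4,0,0,0,0.68],[0,0,0.6,0,0,0,0.68],[0,0,1,0,0,0,0.68]]'
python3 -m pendant '[[0,0,1,0,0,0,0.68],[0,0,1,0,0,0,0.68],[-0.4,0.4,1,0,0,0,0.68],[-0.6,0.8,1,0,0,0,0.8],[-0.6,0.8,0.6,0,0,0,1],[-0.5,0.8,0.4,0,0,0,1],[0,0.2,0,0,0,0,1],[0,0,0,0,0,0,1]]'
python3 - <<'E'
from plq import *
import pickle
c=cap('wrist'); t=cap('top'); s=cap('side'); pickle.dump((c,t,s),open('w6.pkl','wb')); save('w6.png',c['frame'])
W=pts(c); z=W[...,2]
for n,x in (('blue',571),('green',484),('red',527)):
    m=(z>84)&(z<115)&(abs(W[...,0]-x)<12)&(abs(W[...,1]-105)<60); P=W[m]; print(n,len(P))
    if len(P): print(P.mean(0).round(1),np.percentile(P,[1,99],axis=0).round(1).tolist(),np.polyfit(P[:,1],P[:,0],1))
E
```

```text
time: 12.83
eef_pos: [569.8, 109.1, 79.8]
eef_rot: [0.001, 0.715, 0.699, -0.001]
wrist_force: [0.3, 0.2, 0.6]
gripper_width: 0.321
grip_force: 0.0
time: 13.5
eef_pos: [529.0, 170.2, 182.3]
eef_rot: [0.003, 0.714, 0.7, 0.001]
wrist_force: [0.5, -0.6, -1.1]
gripper_width: -0.004
grip_force: 0.0
blue 1280
[571.4 114.6  90. ] [[566.4, 68.2, 84.4], [576.8, 156.1, 92.0]] [2.92016600e-02 5.68069141e+02]
green 1286
[483.4 115.2  90. ] [[478.0, 68.2, 84.4], [488.0, 157.4, 91.8]] [2.40751627e-02 4.80579941e+02]
red 486
[527.5 140.8  89.9] [[522.8, 124.4, 84.5], [532.0, 155.3, 91.8]] [2.8551282e-02 5.2346922e+02]
```

View pics/w6.png

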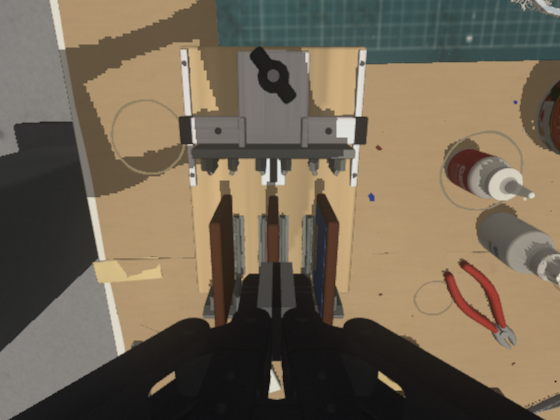

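All three plaques stand. The knob is at (273,76) with its bar running from (256,52) to (291,100). The comb wall top is at row 150, with lower brackets behind it at row 130. Measuring the knob and wall.

```bash
python3 - <<'E'
from plq import *
import pickle
c,t,s=pickle.load(open('w6.pkl','rb')); W=pts(c); z=W[...,2]; V,U=np.mgrid[:420,:560]
m=(V<115)&(V>40)&(U>235)&(U<310)&(z>50)&(z<66); P=W[m]; cv=cv2.minAreaRect(P[:,:2].astype(np.float32)); print('bar',len(P),P.mean(0).round(1),cv)
d=cv2.fitLine(P[:,:2].astype(np.float32),cv2.DIST_L2,0,.01,.01).ravel(); print('dir',d.round(3),'z',np.percentile(P[:,2],[5,50,95]))
for u in (200,220,255,273,290,330,350):
    print(u,[(v,W[v,u,1].round(0).item(),z[v,u].round(0).item()) for v in range(100,160,4)])
m=(V>140)&(V<158)&(U>195)&(U<352)&(z>51)&(z<60); P=W[m]; print('walltop',np.percentile(P,[1,50,99],axis=0).round(1).tolist(),np.polyfit(P[:,0],P[:,1],1))
# fingertip check
m=(V>255)&(V<300)&(U>258)&(U<296)&(z>100); P=W[m]; print('tips',P[:,2].min(),np.percentile(P,[1,50,99],axis=0).round(1).tolist())
E
```

```text
bar 1012 [530.1 261.3  55.9] ((530.2681274414062, 261.0322570800781), (11.990772247314453, 45.978084564208984), 37.25033950805664)
dir [  0.606  -0.795 530.052 261.261] z [53.88811568 55.95748997 57.420991  ]
200 [(100, 243.0, 11.0), (104, 240.0, 10.0), (108, 236.0, 11.0), (112, 233.0, 10.0), (116, 230.0, 23.0), (120, 227.0, 24.0), (124, 224.0, 23.0), (128, 220.0, 24.0), (132, 217.0, 24.0), (136, 213.0, 23.0), (140, 210.0, 24.0), (144, 208.0, 33.0), (148, 208.0, 55.0), (152, 204.0, 55.0), (156, 201.0, 54.0)]
220 [(100, 243.0, 10.0), (104, 239.0, 11.0), (108, 236.0, 11.0), (112, 233.0, 10.0), (116, 230.0, 22.0), (120, 227.0, 23.0), (124, 223.0, 24.0), (128, 220.0, 24.0), (132, 217.0, 25.0), (136, 213.0, 24.0), (140, 209.0, 23.0), (144, 207.0, 32.0), (148, 207.0, 53.0), (152, 204.0, 54.0), (156, 200.0, 53.0)]
255 [(100, 242.0, 24.0), (104, 239.0, 24.0), (108, 236.0, 25.0), (112, 233.0, 25.0), (116, 229.0, 24.0), (120, 226.0, 23.0), (124, 223.0, 23.0), (128, 219.0, 23.0), (132, 216.0, 24.0), (136, 212.0, 24.0), (140, 209.0, 24.0), (144, 206.0, 31.0), (148, 206.0, 53.0), (152, 203.0, 54.
[... 742 characters left out ...]
225.0, 25.0), (124, 221.0, 24.0), (128, 218.0, 24.0), (132, 215.0, 26.0), (136, 211.0, 23.0), (140, 207.0, 24.0), (144, 205.0, 30.0), (148, 205.0, 53.0), (152, 202.0, 55.0), (156, 199.0, 55.0)]
350 [(100, 240.0, 11.0), (104, 237.0, 11.0), (108, 233.0, 10.0), (112, 230.0, 11.0), (116, 227.0, 21.0), (120, 224.0, 24.0), (124, 221.0, 23.0), (128, 217.0, 24.0), (132, 214.0, 23.0), (136, 210.0, 24.0), (140, 207.0, 24.0), (144, 201.0, 10.0), (148, 205.0, 53.0), (152, 202.0, 55.0), (156, 198.0, 53.0)]
walltop [[467.8, 197.8, 52.2], [528.7, 202.6, 54.4], [590.6, 207.1, 56.2]] [-2.23051055e-02  2.14363395e+02]
tips 205.5904973067192 [[523.2, 177.4, 206.6], [529.9, 181.5, 222.5], [537.0, 182.3, 235.4]]
```

The wall's outer face is at y≈206. The knob axis is at (530, 261), with the bar 37° counter-clockwise of y. I'll push with shut fingers at x≈508, clear of the bar, tips at about z 36.

```bash
python3 -m pendant '[[-0.35,0.92,0,0,0,0,1],[-0.35,0.92,0,0,0,0,1],[-0.35,0.92,0,0,0,0,1],[0,0,-0.9,0,0,0,1],[0,0,-0.9,0,0,0,1],[0,0,-0.9,0,0,0,1],[0,0,-0.9,0,0,0,1],[0,0,-0.5,0,0,0,1]]'
python3 -m pendant '[[0,0,-0.8,0,0,0,1],[0,0,-0.8,0,0,0,1],[0,0,-0.8,0,0,0,1],[0,0,-0.6,0,0,0,1],[0,0,-0.4,0,0,0,1],[0,0,-0.2,0,0,0,1],[0,0,0,0,0,0,1],[0,0,0,0,0,0,1]]'
python3 - <<'E'
from plq import *
c=cap('wrist'); W=pts(c); z=W[...,2]; V,U=np.mgrid[:420,:560]
m=(V>240)&(V<330)&(U>258)&(U<300)&(abs(W[...,0]-508)<14)&(abs(W[...,1]-236)<5); P=W[m]; print(len(P),P.min(0) if len(P) else '',P.max(0) if len(P) else '')
save('w7.png',c['frame'])
E
```

```text
time: 14.32
eef_pos: [506.9, 223.1, 94.8]
eef_rot: [0.001, 0.716, 0.699, -0.002]
wrist_force: [-0.0, -0.3, 0.2]
gripper_width: -0.002
grip_force: 0.0
time: 14.98
eef_pos: [508.2, 224.5, 27.1]
eef_rot: [0.002, 0.715, 0.699, 0.001]
wrist_force: [0.0, -0.1, -0.4]
gripper_width: 0.003
grip_force: 0.0
2779 [500.4546876  231.0014716   22.80805985] [520.38308538 239.10572897  98.66983447]
```

View pics/w7.png

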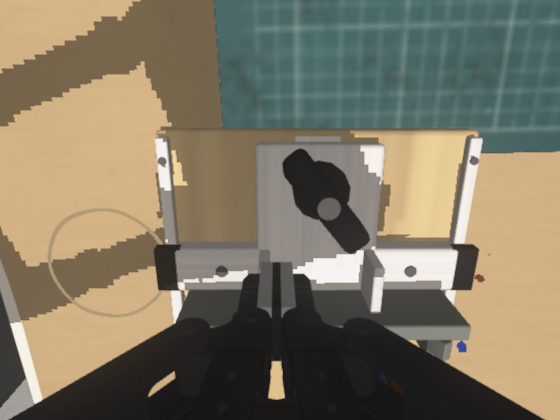

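The view shows two gussets behind the wall at (265,265) and (375,280), about x 505 and 555, so the fingers are above the left one. I shift to the middle gap (x≈528), then lower.

```bash
python3 -m pendant '[[0.5,-0.1,0,0,0,0,1],[0.48,-0.05,0,0,0,0,1],[0,0,0,0,0,0,1],[0,0,-0.3,0,0,0,1],[0,0,-0.3,0,0,0,1],[0,0,0,0,0,0,1],[0,0,0,0,0,0,1]]'
python3 -m pendant '[[-0.01,-0.3,0,0,0,0,1],[-0.01,-0.3,0,0,0,0,1],[-0.01,-0.3,0,0,0,0,1],[-0.01,-0.3,0,0,0,0,1],[-0.01,-0.3,0,0,0,0,1],[0,0,0,0,0,0,1]]'
python3 - <<'E'
from plq import *
c=cap('top'); W=pts(c); z=W[...,2]
m=(z>48)&(z<62)&(W[...,1]>150)&(W[...,1]<215)&(abs(W[...,0]-530)<65); P=W[m]; print(np.percentile(P,[2,98],axis=0).round(1).tolist())
E
```

```text
time: 15.62
eef_pos: [526.5, 221.2, 13.1]
eef_rot: [0.001, 0.715, 0.699, -0.001]
wrist_force: [-0.4, 0.5, -0.1]
gripper_width: 0.005
grip_force: 0.0
time: 16.12
eef_pos: [526.4, 189.9, 14.5]
eef_rot: [0.002, 0.716, 0.699, -0.0]
wrist_force: [0.5, -0.0, -0.6]
gripper_width: 0.003
grip_force: 0.0
[[466.3, 157.6, 49.4], [520.6, 180.3, 60.8]]
```

The wall is moving. On to the plaques, more gently.

```bash
python3 -m pendant '[[-0.01,-0.2,0,0,0,0,1],[-0.01,-0.2,0,0,0,0,1],[0,-0.1,0,0,0,0,1],[0,-0.1,0,0,0,0,1],[0,-0.05,0,0,0,0,1],[0,0,0,0,0,0,1]]'
python3 -m pendant '[[0,-0.05,0,0,0,0,1],[0,-0.05,0,0,0,0,1],[0,-0.05,0,0,0,0,1],[0,0,0,0,0,0,1]]'
```

```text
time: 16.67
eef_pos: [526.1, 178.2, 14.6]
eef_rot: [0.002, 0.715, 0.699, 0.0]
wrist_force: [-0.0, 1.2, 1.2]
gripper_width: 0.001
grip_force: 0.5
time: 17.0
eef_pos: [526.0, 175.4, 14.5]
eef_rot: [0.002, 0.715, 0.699, 0.0]
wrist_force: [1.8, 2.0, 1.9]
gripper_width: 0.0
grip_force: 0.9
```

```bash
python3 -m pendant '[[0,-0.05,0,0,0,0,1],[0,-0.05,0,0,0,0,1],[0,-0.05,0,0,0,0,1],[0,0,0,0,0,0,1]]'
python3 -m pendant '[[0,-0.05,0,0,0,0,1],[0,-0.05,0,0,0,0,1],[0,0,0,0,0,0,1]]'
```

```text
time: 17.33
eef_pos: [525.9, 172.4, 14.4]
eef_rot: [0.002, 0.715, 0.699, 0.0]
wrist_force: [-0.0, 3.4, 2.6]
gripper_width: 0.002
grip_force: 1.4
time: 17.58
eef_pos: [525.9, 171.8, 14.5]
eef_rot: [0.001, 0.715, 0.699, 0.001]
wrist_force: [-0.9, 7.5, 1.8]
gripper_width: -0.0
grip_force: 3.9
```

```bash
python3 -m pendant '[[0,-0.05,0,0,0,0,1],[0,-0.03,0,0,0,0,1],[0,0,0,0,0,0,1],[0,0,0,0,0,0,1]]'
```

```text
time: 17.92
eef_pos: [525.9, 171.9, 14.5]
eef_rot: [-0.0, 0.715, 0.7, 0.002]
wrist_force: [0.9, 13.2, 1.1]
gripper_width: -0.0
grip_force: 6.5
```

Stalled with 13 N at y≈172, so the wall is at the plaques' edges. I back off, rise, and re-measure everything.

```bash
python3 -m pendant '[[0,0.35,0,0,0,0,1],[0,0,0,0,0,0,1],[0,0,0.8,0,0,0,1],[0,0,1,0,0,0,1],[0,-0.5,1,0,0,0,0.8],[0,-0.5,1,0,0,0,0.6],[0,-0.5,1,0,0,0,0.6],[0,-0.5,1,0,0,0,0.6]]'
python3 -m pendant '[[0,0,1,0,0,0,0.6],[0,0,0,0,0,0,0.6],[0,0,0,0,0,0,0.6]]'
python3 - <<'E'
from plq import *
import pickle
c=cap('wrist'); pickle.dump(c,open('w8.pkl','wb')); W=pts(c); z=W[...,2]; V,U=np.mgrid[:420,:560]
m=(z>50)&(z<66)&(abs(W[...,0]-529)<30)&(abs(W[...,1]-215)<27); P=W[m]; print('bar',len(P),P.mean(0).round(1),cv2.minAreaRect(P[:,:2].astype(np.float32)))
m=(z>51)&(z<60)&(abs(W[...,0]-529)<66)&(abs(W[...,1]-158)<14); P=W[m]; print('walltop',np.percentile(P,[1,50,99],axis=0).round(1).tolist())
for n,x in (('blue',571),('green',484),('red',527)):
    m=(z>84)&(z<115)&(abs(W[...,0]-x)<12)&(abs(W[...,1]-105)<60)&(V<260); P=W[m]; print(n,len(P))
    if len(P): print(P.mean(0).round(1),np.percentile(P,[1,99],axis=0).round(1).tolist())
E
```

```text
time: 18.58
eef_pos: [525.5, 134.3, 130.6]
eef_rot: [0.002, 0.715, 0.699, -0.001]
wrist_force: [-0.6, -0.6, 0.2]
gripper_width: 0.4
grip_force: 0.0
time: 18.83
eef_pos: [526.5, 135.1, 151.1]
eef_rot: [0.003, 0.715, 0.699, 0.0]
wrist_force: [-0.2, 0.4, 0.7]
gripper_width: 0.398
grip_force: 0.0
bar 1224 [528.9 216.6  55.9] ((529.2025146484375, 216.1597900390625), (12.01596450805664, 45.933631896972656), 37.258182525634766)
walltop [[465.0, 144.6, 51.2], [527.2, 156.0, 54.5], [591.5, 162.4, 58.4]]
blue 1030
[571.5 129.3  90. ] [[567.1, 104.5, 84.5], [576.6, 152.1, 92.0]]
green 1017
[483.8 131.7  89.9] [[478.6, 106.9, 84.6], [488.0, 154.2, 91.9]]
red 945
[527.  130.8  90.1] [[522.5, 106.0, 84.3], [531.5, 153.2, 91.9]]
```

The knob moved 45 mm, to (529.1, 216.2), and the bar is still at 37.3°. I go over it with the matching yaw and lower the half-open jaws.

```bash
python3 -m pendant '[[0.016,0.507,0,0,0,0.806,0.6],[0.016,0.507,0,0,0,0.806,0.6],[0.016,0.507,0,0,0,0.806,0.6],[0.016,0.507,0,0,0,0.806,0.6],[0.016,0.507,0,0,0,0.806,0.6],[0.016,0.507,0,0,0,0.806,0.6],[0.016,0.507,0,0,0,0.806,0.6],[0.016,0.507,0,0,0,0.806,0.6]]'
python3 -m pendant '[[0,0,0,0,0,0,0.6],[0,0,-0.9,0,0,0,0.6],[0,0,-0.9,0,0,0,0.6],[0,0,-0.6,0,0,0,0.6],[0,0,-0.2,0,0,0,0.6],[0,0,0,0,0,0,0.6],[0,0,0,0,0,0,0.6]]'
python3 - <<'E'
from plq import *
c=cap('wrist'); save('w9.png',c['frame']); st=ctrl.get_state(); print(st['joint_pos'].round(2))
E
```

```text
time: 19.55
eef_pos: [527.6, 217.1, 147.6]
eef_rot: [0.0, 0.441, 0.897, -0.001]
wrist_force: [-0.3, -0.3, 0.1]
gripper_width: 0.403
grip_force: 0.0
time: 20.13
eef_pos: [528.5, 216.6, 98.4]
eef_rot: [0.002, 0.444, 0.896, 0.0]
wrist_force: [0.5, 0.9, 0.1]
gripper_width: 0.396
grip_force: 0.0
[ 0.33  0.02  1.5  -0.    1.62 -0.32]
```

View pics/w9.png

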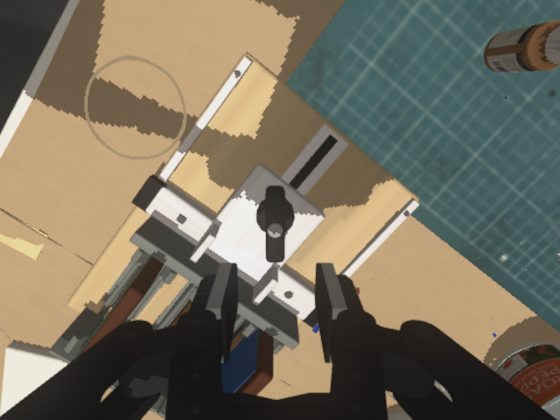

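The bar is vertical in the view at column 275, midway between the fingers (around 277). Descend and grip.

```bash
python3 -m pendant '[[0,0,-0.8,0,0,0,0.6],[0,0,-0.8,0,0,0,0.6],[0,0,-0.8,0,0,0,0.6],[0,0,-0.8,0,0,0,0.6],[0,0,-0.6,0,0,0,0.6],[0,0,-0.4,0,0,0,0.6],[0,0,0,0,0,0,0.6],[0,0,0,0,0,0,0.6]]'
python3 -m pendant '[[0,0,0,0,0,0,0.75],[0,0,0,0,0,0,0.85],[0,0,0,0,0,0,1],[0,0,0,0,0,0,1],[0,0,0,0,0,0,1]]' 60
```

```text
time: 20.85
eef_pos: [528.7, 216.9, 14.7]
eef_rot: [0.002, 0.443, 0.896, 0.001]
wrist_force: [0.4, 0.0, 0.1]
gripper_width: 0.399
grip_force: 0.0
time: 21.27
eef_pos: [528.2, 217.1, 15.9]
eef_rot: [0.001, 0.443, 0.896, 0.001]
wrist_force: [-5.4, -1.2, 5.4]
gripper_width: 0.119
grip_force: 60.1
```

Gripped on the bar. Turning clockwise.

```bash
python3 -m pendant '[[0,0,0,0,0,-0.8,1],[0,0,0,0,0,-0.8,1],[0,0,0,0,0,-0.8,1],[0,0,0,0,0,-0.8,1],[0,0,0,0,0,-0.8,1],[0,0,0,0,0,-0.8,1],[0,0,0,0,0,-0.8,1],[0,0,0,0,0,0,1]]' 80
python3 -c "from workcell import ctrl;print(ctrl.get_state()['wrist_torque'].round(2))"
python3 -m pendant '[[0,0,0,0,0,-0.8,1],[0,0,0,0,0,-0.8,1],[0,0,0,0,0,-0.8,1],[0,0,0,0,0,-0.8,1],[0,0,0,0,0,-0.6,1],[0,0,0,0,0,0,1]]' 80
python3 -c "from workcell import ctrl;print(ctrl.get_state()['wrist_torque'].round(2))"
```

```text
time: 21.93
eef_pos: [528.4, 217.0, 15.9]
eef_rot: [0.002, 0.684, 0.729, 0.0]
wrist_force: [-4.7, -1.5, 6.6]
gripper_width: 0.12
grip_force: 82.8
[-0.26  0.89 -0.07]
time: 22.43
eef_pos: [528.5, 217.0, 16.0]
eef_rot: [0.002, 0.815, 0.58, 0.0]
wrist_force: [-4.7, -0.1, 6.2]
gripper_width: 0.112
grip_force: 82.8
[-0.28  0.86 -0.13]
```

```bash
python3 -m pendant '[[0,0,0,0,0,-0.6,1],[0,0,0,0,0,-0.6,1],[0,0,0,0,0,-0.5,1],[0,0,0,0,0,-0.3,1],[0,0,0,0,0,0,1]]' 80
python3 -c "from workcell import ctrl;print(ctrl.get_state()['wrist_torque'].round(2))"
python3 -m pendant '[[0,0,0,0,0,-0.4,1],[0,0,0,0,0,-0.4,1],[0,0,0,0,0,-0.3,1],[0,0,0,0,0,0,1],[0,0,0,0,0,0,1]]' 80
python3 -c "from workcell import ctrl;print(ctrl.get_state()['wrist_torque'].round(2))"
```

```text
time: 22.85
eef_pos: [528.5, 216.9, 16.0]
eef_rot: [0.002, 0.87, 0.492, -0.0]
wrist_force: [-4.7, -2.3, 7.3]
gripper_width: 0.12
grip_force: 82.8
[-0.27  0.8  -0.05]
time: 23.27
eef_pos: [528.6, 216.9, 16.0]
eef_rot: [0.002, 0.897, 0.442, -0.0]
wrist_force: [-5.5, -1.9, 5.6]
gripper_width: 0.12
grip_force: 82.8
[-0.35  0.89 -0.06]
```

```bash
python3 -m pendant '[[0,0,0,0,0,-0.3,1],[0,0,0,0,0,-0.3,1],[0,0,0,0,0,0,1],[0,0,0,0,0,0,1]]' 80
python3 -c "from workcell import ctrl;print(ctrl.get_state()['wrist_torque'].round(2))"
python3 -m pendant '[[0,0,0,0,0,0,0.85],[0,0,0,0,0,0,0.7],[0,0,0,0,0,0,0.65],[0,0,0.3,0,0,0,0.65],[0,0,0.6,0,0,0,0.65],[0,0,1,0,0,0,0.65],[0,0,1,0,0,0,0.65],[0,0,1,0,0,0,0.65]]'
python3 -m pendant '[[0,0,1,0,0,0,0.65],[0,0,1,0,0,0,0.65],[0,-0.8,0,0,0,0,0.65],[0,-0.8,0,0,0,0,0.65],[0,0,0,0,0,0,0.65],[0,0,0,0,0,0,0.65]]'
python3 - <<'E'
from plq import *
c=cap('wrist'); t=cap('top'); 
for n,c in (('wrist',c),('top',t)):
    W=pts(c); z=W[...,2]
    m=(z>50)&(z<66)&(abs(W[...,0]-529)<30)&(abs(W[...,1]-215)<27); P=W[m]; print(n,'bar',len(P),P.mean(0).round(1) if len(P) else '',cv2.minAreaRect(P[:,:2].astype(np.float32)) if len(P)>5 else '')
    for k,x in (('blue',571),('green',484),('red',527)):
        m=(z>84)&(z<96)&(abs(W[...,0]-x)<12)&(abs(W[...,1]-105)<60); P=W[m]
        if len(P): print(k,len(P),P.mean(0).round(1),np.percentile(P,[1,99],axis=0).round(1).tolist())
    m=(z>51)&(z<60)&(abs(W[...,0]-529)<66)&(abs(W[...,1]-158)<14); P=W[m]; print('walltop',np.percentile(P,[1,50,99],axis=0).round(1).tolist())
E
```

```text
time: 23.6
eef_pos: [528.6, 216.9, 16.0]
eef_rot: [0.002, 0.91, 0.414, -0.0]
wrist_force: [-4.1, -1.6, 5.8]
gripper_width: 0.12
grip_force: 82.8
[-0.36  0.89 -0.06]
time: 24.27
eef_pos: [528.7, 217.0, 94.4]
eef_rot: [0.002, 0.911, 0.413, -0.0]
wrist_force: [1.1, -0.6, -0.6]
gripper_width: 0.347
grip_force: 0.0
time: 24.77
eef_pos: [528.9, 184.7, 133.5]
eef_rot: [0.002, 0.911, 0.412, 0.0]
wrist_force: [0.3, 0.7, -0.6]
gripper_width: 0.347
grip_force: 0.0
wrist bar 1164 [530.4 217.7  55.7] ((529.4365844726562, 216.91384887695312), (45.953041076660156, 12.159430503845215), 49.17891311645508)
blue 1927 [571.8 108.1  90.2] [[566.5, 58.4, 85.2], [576.9, 151.8, 91.9]]
green 1528 [484.2 118.9  89.5] [[478.7, 77.2, 84.2], [488.3, 154.1, 91.6]]
red 119 [527.1 150.9  88.7] [[523.5, 145.6, 84.1], [532.1, 153.4, 91.5]]
walltop [[471.7, 144.7, 51.2], [535.6, 156.3, 54.5], [592.1, 162.6, 59.1]]
top bar 29 [519.7 206.4  58. ] ((522.1248779296875, 208.08883666992188), (21.48443603515625, 11.166988372802734), 50.69380569458008)
blue 127 [571.6 101.5  91.2] [[567.4, 57.1, 84.6], [576.2, 145.4, 95.9]]
green 89 [483.2  90.   90.8] [[478.3, 60.6, 84.4], [488.7, 153.3, 95.4]]
red 114 [527.3  96.1  92. ] [[522.0, 60.1, 86.9], [532.3, 133.0, 95.7]]
walltop [[464.5, 147.7, 52.1], [480.9, 159.4, 55.9], [551.4, 162.2, 59.6]]
```

The bar has turned 78° (≥1.36 rad). The wall is 44 to 45 mm in with all three plaques standing against it, and the gripper is clear. Handing in.

```bash
python3 -c "from workcell import ctrl;print(ctrl.close_job())"
```

```text
the job is handed in; nothing more can be done
None
```

I've handed the job in, with no verdict returned: the blue plaque stands seated in the empty slot, the comb wall is about 44–45 mm in against all three plaques, and the clamp knob has turned about 1.36 rad clockwise from its loose start.

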